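Pack a knife order: clear the board, stack the cases, top with one wax tin

TASK

First clear the packing board: put the sanding block away in the black tray. Then stack all the closed knife cases lying on the bench into one column in the middle of the board's drawn rectangle, largest at the bottom and smallest on top, lengthwise along the board and squarely above one another. Once the column stands, lift a single wax tin out of the bin and stand it upright on the middle of the top case; keep the other two tins in the bin and leave everything else on the bench alone.

Things in the scene. Friction and masses are not known exactly. Their poses are not given: they have to be found in the camera images.
- case_a: closed dark wooden knife case (number 1 of 5 in size, 1 the largest), a plain flat box with a brass latch on one long side, 150 x 66 x 36 mm (x, y, z; length along its x). Origin at the centre of its underside, z up. Light (0.05 to 0.3 kg). It may be absent (None)
- case_b: closed dark wooden knife case (number 2 of 5 in size, 1 the largest), a plain flat box with a brass latch on one long side, 132 x 62 x 36 mm (x, y, z; length along its x). Origin at the centre of its underside, z up. Light (0.05 to 0.3 kg). It may be absent (None)
- case_c: closed dark wooden knife case (number 3 of 5 in size, 1 the largest), a plain flat box with a brass latch on one long side, 114 x 58 x 36 mm (x, y, z; length along its x). Origin at the centre of its underside, z up. Light (0.05 to 0.3 kg). It may be absent (None)
- case_d: closed dark wooden knife case (number 4 of 5 in size, 1 the largest), a plain flat box with a brass latch on one long side, 96 x 54 x 36 mm (x, y, z; length along its x). Origin at the centre of its underside, z up. Light (0.05 to 0.3 kg). It may be absent (None)
- case_e: closed dark wooden knife case (number 5 of 5 in size, 1 the largest), a plain flat box with a brass latch on one long side, 80 x 50 x 36 mm (x, y, z; length along its x). Origin at the centre of its underside, z up. Light (0.05 to 0.3 kg). It may be absent (None)
- board: fixed grey-painted packing board, 200 x 120 x 12 mm (x, y, z), with a thin dark rectangle 160 x 78 mm drawn around its centre, parallel to its edges; origin at the centre of its underside, on the table
- board_mid (a point): centre of the packing board's top face and of the drawn rectangle, 12 mm above the table
- sanding_block: cork sanding block with a red abrasive underside, 90 x 45 x 28 mm (x, y, z), lying flat on the packing board at the start; origin at the centre of its underside
- tray: fixed open black plastic tray, 160 x 110 x 35 mm outside (x, y, z), walls and floor 4 mm thick; origin at the centre of its underside, on the table
- bin: fixed open dark steel bin, 240 x 150 x 50 mm outside (x, y, z), walls and floor 5 mm thick; the three tins stand in a row along its x, about 70 mm apart; origin at the centre of its underside, on the table
- tin_1: closed round metal wax tin, 44 mm across, 26 mm high, upright in the bin at the start; the three are alike. Origin at the centre of its underside, z up
- tin_2: closed round metal wax tin, 44 mm across, 26 mm high, upright in the bin at the start; the three are alike. Origin at the centre of its underside, z up
- tin_3: closed round metal wax tin, 44 mm across, 26 mm high, upright in the bin at the start; the three are alike. Origin at the centre of its underside, z up
- scales: bystander, to be left alone: a stack of two brown wooden knife-handle scales, 60 x 24 x 16 mm; origin at the centre of its underside
- collar: bystander, to be left alone: a brass collar, 36 mm across, 12 mm high, lying flat; origin at the centre of its underside
- oil: bystander, to be left alone: an amber oil bottle, 50 mm across, 95 mm tall; origin at the centre of its underside
- jar: bystander, to be left alone: a jar, 64 mm across, 80 mm tall; origin at the centre of its underside

How it is judged:
On the way, in this order (a step that is already met when the one before it is completed fails the run):
1. the sanding block lies in the tray (x of sanding_block in the frame of tray between -0.076 and 0.076 m and y of sanding_block in the frame of tray between -0.051 and 0.051 m and z of sanding_block in the frame of tray between -0.005 and 0.025 m and linear speed of sanding_block below 0.03 m/s), for 0.2 s.
2. all the cases stand in one square column on the board, largest at the bottom, the three tins still in the bin (horizontal distance between each of case_a, case_b, case_c, case_d, case_e and board_mid below 0.012 m and angle between the x axis of each of case_a, case_b, case_c, case_d, case_e and the x axis of board, either way round below 0.14 rad and angle between each of case_a, case_b, case_c, case_d, case_e's own z axis and vertical below 0.06 rad and linear speed of each of case_a, case_b, case_c, case_d, case_e below 0.03 m/s and z of each of case_b, case_c, case_d, case_e in the frame of case_a above 0.028 m and z of each of case_c, case_d, case_e in the frame of case_b above 0.028 m and z of each of case_d, case_e in the frame of case_c above 0.028 m and z of case_e in the frame of case_d above 0.028 m and x of tin_1 in the frame of bin between -0.115 and 0.115 m and y of tin_1 in the frame of bin between -0.07 and 0.07 m and z of tin_1 in the frame of bin between -0.005 and 0.04 m and x of tin_2 in the frame of bin between -0.115 and 0.115 m and y of tin_2 in the frame of bin between -0.07 and 0.07 m and z of tin_2 in the frame of bin between -0.005 and 0.04 m and x of tin_3 in the frame of bin between -0.115 and 0.115 m and y of tin_3 in the frame of bin between -0.07 and 0.07 m and z of tin_3 in the frame of bin between -0.005 and 0.04 m), for 0.2 s.
At the end, for the whole second after the job is handed in: At rest: block in the tray; each case level (0.06 rad), within 12 mm of the board's centre and 0.14 rad of its length, every smaller case above the larger ones; one tin upright on top of all, within 15 mm of the board's centre; the other two tins in the bin (all of step 1 and horizontal distance between each of case_a, case_b, case_c, case_d, case_e and board_mid below 0.012 m and angle between the x axis of each of case_a, case_b, case_c, case_d, case_e and the x axis of board, either way round below 0.14 rad and angle between each of case_a, case_b, case_c, case_d, case_e's own z axis and vertical below 0.06 rad and linear speed of each of case_a, case_b, case_c, case_d, case_e below 0.03 m/s and z of each of case_b, case_c, case_d, case_e in the frame of case_a above 0.028 m and z of each of case_c, case_d, case_e in the frame of case_b above 0.028 m and z of each of case_d, case_e in the frame of case_c above 0.028 m and z of case_e in the frame of case_d above 0.028 m and ((horizontal distance between tin_1 and board_mid below 0.015 m and angle between tin_1's own z axis and vertical below 0.08 rad and linear speed of tin_1 below 0.03 m/s and z of tin_1 in the frame of case_a above 0.028 m and z of tin_1 in the frame of case_b above 0.028 m and z of tin_1 in the frame of case_c above 0.028 m and z of tin_1 in the frame of case_d above 0.028 m and z of tin_1 in the frame of case_e above 0.028 m and x of tin_2 in the frame of bin between -0.115 and 0.115 m and y of tin_2 in the frame of bin between -0.07 and 0.07 m and z of tin_2 in the frame of bin between -0.005 and 0.04 m and x of tin_3 in the frame of bin between -0.115 and 0.115 m and y of tin_3 in the frame of bin between -0.07 and 0.07 m and z of tin_3 in the frame of bin between -0.005 and 0.04 m) or (horizontal distance between tin_2 and board_mid below 0.015 m and angle between tin_2's own z axis and vertical below 0.08 rad and linear speed of tin_2 below 0.03 m/s and z of tin_2 in the frame of case_a above 0.028 m and z of tin_2 in the frame of case_b above 0.028 m and z of tin_2 in the frame of case_c above 0.028 m and z of tin_2 in the frame of case_d above 0.028 m and z of tin_2 in the frame of case_e above 0.028 m and x of tin_1 in the frame of bin between -0.115 and 0.115 m and y of tin_1 in the frame of bin between -0.07 and 0.07 m and z of tin_1 in the frame of bin between -0.005 and 0.04 m and x of tin_3 in the frame of bin between -0.115 and 0.115 m and y of tin_3 in the frame of bin between -0.07 and 0.07 m and z of tin_3 in the frame of bin between -0.005 and 0.04 m) or (horizontal distance between tin_3 and board_mid below 0.015 m and angle between tin_3's own z axis and vertical below 0.08 rad and linear speed of tin_3 below 0.03 m/s and z of tin_3 in the frame of case_a above 0.028 m and z of tin_3 in the frame of case_b above 0.028 m and z of tin_3 in the frame of case_c above 0.028 m and z of tin_3 in the frame of case_d above 0.028 m and z of tin_3 in the frame of case_e above 0.028 m and x of tin_1 in the frame of bin between -0.115 and 0.115 m and y of tin_1 in the frame of bin between -0.07 and 0.07 m and z of tin_1 in the frame of bin between -0.005 and 0.04 m and x of tin_2 in the frame of bin between -0.115 and 0.115 m and y of tin_2 in the frame of bin between -0.07 and 0.07 m and z of tin_2 in the frame of bin between -0.005 and 0.04 m))); the robot touches nothing.
It fails at once if a bystander is pushed more than 8 cm away (distance of any of scales, collar, oil, jar from where it was at the start of the episode above 0.08 m).
It fails at once if the oil bottle or the jar is knocked over (angle between any of oil, jar's own z axis and vertical above 0.7 rad).
Of case_a, case_b, case_c, case_d, case_e only 3 to 5 are there at a start; the rules pass over those that are not, and their reading is None.
At some moment in a run one of sanding_block, tin_1, tin_2, tin_3 may be knocked a few centimetres aside while the robot is not near it.
It also fails if it takes over 210 s, if anything falls off the work surface, if the arm or the gripper's body presses on something with over 40 N, if the wrist force passes 120 N, or if a joint passes its speed limit or range.

ROBOT

A 6-joint arm with a two-finger parallel gripper is mounted at the origin on the work surface. World frame = base frame: x ahead of the robot, y to its left, z up, the work surface at z = 0. Lengths are in m, angles in rad, forces in N, time in s.
With the tool pointing down it reaches from about 0.35 to 0.925 m from the base axis. Payload 6.4 kg.
Tool frame: the origin (TCP) lies between the finger pads; the fingertips stand 17 mm ahead of it and the grasp point (between the pads) lies 2 mm behind it; x points along the fingers, y is the direction in which the jaws open and shut, and the axes are right-handed (so a half turn about x gives the same grasp; the last joint's range is limited). The gripper opens to 94 mm and grips with 3 to 60 N. Pads are 16 mm wide; open, the fingers measure 119 mm over their backs; the gripper's body (75 mm by 177 mm) begins 78 mm behind the grasp point.
Start: joints at [-0.174, 0.245, 1.558, -0, 1.339, -0.174], TCP at [0.65, 0, 0.222] pointing down, gripper open.
Joint ranges: [-3.13, 3.13], [-1.02, 2.26], [0.13, 2.54], [-0.95, 4.09], [0.21, 2.88], [-2.74, 2.74]. Speed limits (rad/s): [2.57, 2.57, 3.14, 3.14, 3.14, 3.14].

INTERFACE

Orientations are given as [roll, pitch, yaw] about the fixed x, y, z axes, in that order (R = Rz(yaw) Ry(pitch) Rx(roll)).
In Python, from station import sensors, read_camera, job, search_frame, place_of gives the robot as it stands.
- The arm moves only by the tool drive_tool, never from a script. Its arguments are lists of equal length, an entry for each row: "translation": the shift along the tool's x, y, z in mm, a list of three; "turn": the turn, a rotation vector about the tool's x, y, z in degrees, a list of three. In form: {"translation": [[tx, ty, tz], ...], "turn": [[wx, wy, wz], ...]}. A call has 1 to 10 rows; each row is the pose to reach, as a shift and turn from the pose commanded when the call began, along the tool's axes at that moment; what a row does not reach only later rows make up. A row lasts 1/10 s, in which the tool goes at most 50 mm and 8.59 degrees, less where a joint would pass 70% of its speed; a pose out of reach is approached as far as the arm can. A call with a gripper value outside its range is refused whole. "hand" is the opening, from -1 (shut) to 1 (fully open), set as the call begins (left out, the last holds). The fingers move at their own pace and stop on an object; "squeeze" is the grip in N (left out, the last holds). Time passes only in rows, so rows that repeat a pose let the fingers close. It gives the time, the measured TCP pose, the force and the opening at its end, in the units of the state.
- sensors.get_state(): the state, without advancing time (a new reading comes with each control period).
- read_camera(name): name is "scene" or "side" or "wrist"; returns a dict with "img" (384x512x3 uint8, red, green, blue), "z_map" (384x512 float32, m along the optical axis (not along the pixel's ray), 0 where there is no reading), "fovy" (degrees; the focal length in pixels is half the picture's height over the tangent of half this angle, whatever the lens; pixels are square), "cx", "cy" (the principal point, pixels), "R" (3x3) and "t" (3): a world point X has camera coordinates R X + t. Camera axes: x right, y down, z forward; pixel columns grow to the right and rows downward; lengths in m; the calibration is good to about 2 mm. A picture is of the moment at which its call begins.
- job.job_done(): hands the job in, once; it reports no verdict.
Trained networks look in a picture, given as the dict that the camera call returned (one of the last four; its "shot" number tells which), for a name from the list of things; names that differ only in an ending like _2 or _b are one class to them, and where a whole thing is asked for, a point or a joint stands for the part that bears it (a point fixed in the world has none). Each returns a list of dicts, best first, with "score" (0 to 1); they miss things now and then, are a little off and sometimes report something else, mostly with a low value. They report only what shows in the picture. A call takes as long as a camera call.
- search_frame(thing, picture): "at" ([x, y, z] in m, in the coordinates of the camera as it stood for that picture, good to about 4 mm: the middle of the surface that is visible of it).
- place_of(thing, picture): "at" ([x, y, z] in m, in the coordinates of the camera as it stood for that picture, good to about 4 mm: a listed point, or the origin of a listed thing).
The state is a dict: "time": time; "joint_positions": joint angles; "joint_vel": joint speeds; "effort": joint torques, N m; "position": TCP position; "orientation": TCP orientation; "wrist_force": force on the tool from outside, world axes, zero at the start; "ft_torque": the same for the moment, N m; "gripper_width": opening from 0.0 (shut) to 1.0 (fully open).
Only numpy, scipy, OpenCV 4.12 (cv2) and the standard library are available. Lean on these libraries where they do the work, as an engineer would, in place of code of your own. Each camera call takes 0.05 s, during which the arm holds its last target. There are 200 camera calls.

## Working session

There is one attempt and no reset: what is moved stays moved. The work goes in short steps, Python scripts to look and compute and a tool call to move; the robot and the scene stay as the last step left them, time stands still between calls to the robot, and variables do not carry over. Pictures are saved under pics/ and viewed, about 12 in all and at most 16, crops included, and the job is handed in when it is done.

Besides the shell and the picture viewer there is one more tool, called by a JSON object that holds its "method" and its "body". drive_tool: Moves the arm, as the interface text tells. Its arguments: {"type":"object","properties":{"translation":{"type":"array","items":{"type":"array","items":{"type":"number"}}},"turn":{"type":"array","items":{"type":"array","items":{"type":"number"}}},"hand":{"type":"number"},"squeeze":{"type":"number"}},"required":["translation","turn"]}

```bash
ls; mkdir -p pics
cat > h.py <<'E'
import numpy as np, cv2
from station import sensors, read_camera, job, search_frame, place_of
def K(p):
    f=p["img"].shape[0]/2/np.tan(np.radians(p["fovy"])/2); return f,p["cx"],p["cy"]
def cloud(p):
    f,cx,cy=K(p); z=p["z_map"]; v,u=np.mgrid[:z.shape[0],:z.shape[1]]
    X=np.stack([(u-cx)/f*z,(v-cy)/f*z,z],-1)
    W=(X-np.array(p["t"]))@np.array(p["R"]); W[z<=0]=np.nan; return W
def world(p,a): return (np.array(a)-np.array(p["t"]))@np.array(p["R"])
def pix(p,X):
    f,cx,cy=K(p); c=np.array(p["R"])@np.array(X)+np.array(p["t"]); return c[0]/c[2]*f+cx,c[1]/c[2]*f+cy
def save(p,n): cv2.imwrite("pics/"+n,p["img"][:,:,::-1])
E
python3 - <<'E'
from h import *
s=sensors.get_state(); print(s)
for n in ["scene","side"]:
    p=read_camera(n); save(p,n+"0.png"); print(n,p["fovy"],p["cx"],p["cy"],world(p,[0,0,0]).round(3))
    np.savez(n+"0.npz",**{k:p[k] for k in p})
    for th in ["case_a","board","board_mid","sanding_block","tray","bin","tin_1","scales","collar","oil","jar"]:
        for r in place_of(th,p)[:7]:
            w=world(p,r["at"]); print(th,round(r["score"],2),w.round(3),np.round(pix(p,w)))
E
python3 -c "
import cv2,numpy as np
a=cv2.imread('pics/scene0.png');b=cv2.imread('pics/side0.png')
cv2.imwrite('pics/both.png',np.vstack([a,b])[:, :][:768])"
```

```text
pics
{'time': 0.0, 'joint_positions': array([-1.74088338e-01,  2.45808314e-01,  1.55898499e+00, -2.55873702e-05,
        1.33871279e+00, -1.74110119e-01]), 'joint_vel': array([-0.00037712,  0.00097411, -0.00068335,  0.00051056,  0.0011629 ,
       -0.00132369]), 'effort': array([ 8.38778797e-04, -4.15839279e+01, -3.14599335e+01,  6.84806099e-02,
        3.33599187e-02, -1.41738678e-04]), 'position': array([6.49434804e-01, 1.06240595e-04, 2.21364626e-01]), 'orientation': array([-1.73189921,  1.56888272,  2.98051746]), 'wrist_force': array([-0.29421211, -0.18991198, -0.51527813]), 'ft_torque': array([ 0.05633411, -0.03023257,  0.01973537]), 'gripper_width': 0.9979365662958218}
scene 48.8034111507232 250.54486449509784 189.22710941075894 [1.469 0.726 0.918]
case_a 0.96 [ 0.693  0.041 -0.   ] [241. 215.]
case_a 0.76 [0.444 0.084 0.001] [297. 186.]
case_a 0.72 [0.65  0.196 0.001] [287. 230.]
case_a 0.58 [ 0.702 -0.129  0.002] [203. 194.]
case_a 0.54 [ 0.5    0.349 -0.   ] [354. 229.]
board 0.61 [ 0.444 -0.158 -0.002] [246. 161.]
board_mid 0.65 [ 0.441 -0.157  0.014] [247. 157.]
sanding_bl
[... 718 characters left out ...]
3 0.   ] [299. 237.]
case_a 0.46 [ 0.445 -0.158  0.013] [332. 176.]
board 0.64 [ 0.445 -0.152 -0.   ] [331. 180.]
board_mid 0.69 [ 0.445 -0.155  0.014] [332. 176.]
sanding_block 0.9 [ 0.451 -0.154  0.014] [330. 176.]
tray 0.67 [ 0.421 -0.349  0.001] [359. 142.]
bin 0.92 [0.498 0.349 0.003] [238. 310.]
tin_1 0.91 [0.521 0.424 0.002] [214. 332.]
tin_1 0.87 [0.508 0.349 0.01 ] [234. 307.]
tin_1 0.75 [0.493 0.278 0.004] [253. 287.]
scales 0.77 [ 0.579  0.049 -0.   ] [262. 211.]
collar 0.7 [0.547 0.17  0.003] [253. 246.]
collar 0.42 [ 0.42  -0.348  0.002] [359. 142.]
collar 0.15 [ 0.444 -0.152 -0.001] [331. 180.]
jar 0.72 [ 0.784  0.132 -0.002] [187. 207.]
jar 0.72 [0.547 0.173 0.002] [253. 247.]
```

View pics/scene0.png

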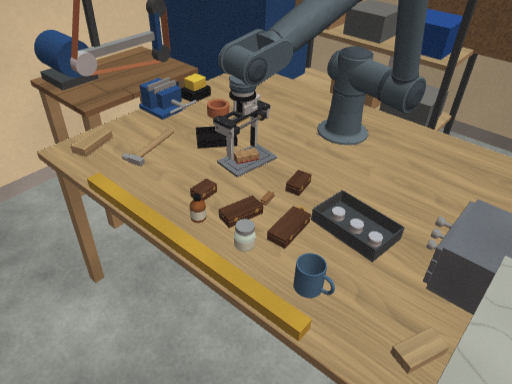

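View pics/side0.png

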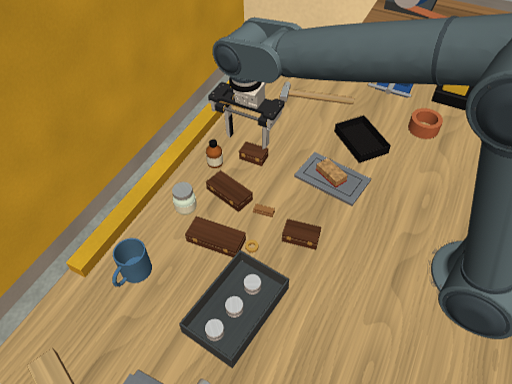

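The two views show four cases, at scene pixels (241,210), (288,226), (299,182) and (204,188). They also show the board with the block at (246,158), the tray at (213,136) and the bin with three tins. Next I'll measure the orientations from the depth clouds.

```bash
cat >> h.py <<'E'
def rects(P,lo,hi,res=0.001,minA=600,close=5):
    # min-area rectangles of points with lo<z<hi, on a top-down grid
    P=P[(P[:,2]>lo)&(P[:,2]<hi)]
    g=np.zeros((1300,800),np.uint8) # y,x
    i=((P[:,0]-0.25)/res).astype(int); j=((P[:,1]+0.65)/res).astype(int)
    k=(i>=0)&(i<800)&(j>=0)&(j<1300); g[j[k],i[k]]=1
    g=cv2.morphologyEx(g,cv2.MORPH_CLOSE,np.ones((close,close),np.uint8))
    n,l,st,_=cv2.connectedComponentsWithStats(g); out=[]
    for c in range(1,n):
        if st[c,4]<minA: continue
        (x,y),(w,h),a=cv2.minAreaRect(np.argwhere(l==c)[:,::-1].astype(np.float32))
        if w<h: w,h,a=h,w,a+90
        out.append((round(.2505+x*res,4),round(-.6495+y*res,4),round(w*res,4),round(h*res,4),round((a+90)%180-90,1),int(st[c,4])))
    return out
E
python3 - <<'E'
from h import *
for n in ["scene0","side0"]:
    p=dict(np.load(n+".npz")); P=cloud(p).reshape(-1,3); P=P[~np.isnan(P[:,0])]
    for lo,hi in [(.031,.045),(.007,.018),(.022,.031),(.045,.056)]:
        print(n,lo); [print("  ",r) for r in rects(P,lo,hi)]
E
```

```text
scene0 0.031
   (0.9212, -0.2962, 0.0608, 0.0383, 46.6, 683)
   (0.9195, 0.0935, 0.714, 0.054, -90.0, 26056)
   (0.6967, 0.0401, 0.1327, 0.0661, -14.7, 3251)
   (0.6489, 0.2001, 0.1539, 0.0667, 4.5, 4612)
   (0.5762, 0.3414, 0.2384, 0.0091, 82.9, 851)
   (0.4347, 0.385, 0.1665, 0.0095, 82.7, 653)
scene0 0.007
scene0 0.022
scene0 0.045
side0 0.031
   (0.4503, -0.1539, 0.0911, 0.0469, -24.4, 1913)
   (0.9175, -0.143, 0.063, 0.05, -90.0, 911)
   (0.7004, -0.127, 0.0815, 0.0529, 1.7, 1831)
   (0.9185, 0.1665, 0.564, 0.054, -90.0, 18901)
   (0.6951, 0.039, 0.1344, 0.0656, -14.9, 5897)
   (0.4448, 0.0849, 0.0966, 0.0581, 8.4, 4579)
   (0.6485, 0.1966, 0.1513, 0.0701, 4.0, 9018)
   (0.4938, 0.2788, 0.0424, 0.0403, -45.0, 1203)
   (0.5059, 0.3517, 0.042, 0.0411, -63.4, 1288)
   (0.5185, 0.423, 0.042, 0.041, 0.0, 1290)
side0 0.007
   (0.4431, -0.1542, 0.2036, 0.1236, -8.9, 8872)
   (0.5074, 0.3405, 0.2208, 0.1318, 82.6, 11171)
side0 0.022
side0 0.045
   (0.502, 0.3479, 0.2417, 0.1521, 82.4, 3219)
```

```bash
cat >> h.py <<'E'
from scipy.spatial.transform import Rotation as Ro
def tool():
    s=sensors.get_state(); return np.array(s["position"]),Ro.from_euler("xyz",s["orientation"]),s
def plan(x,y,z,yaw):
    """move so the TCP is at x,y,z with the jaws across an object whose long axis is at yaw (deg)"""
    p,R,s=tool(); best=None
    for k in (90,-90):
        a=np.radians(yaw+k); c,sn=np.cos(a),np.sin(a)
        T=Ro.from_matrix(np.array([[0,0,-1],[c,sn,0],[sn,-c,0]]).T)
        w=(R.inv()*T).as_rotvec(degrees=True)
        if best is None or np.linalg.norm(w)<np.linalg.norm(best): best=w
    d=R.inv().apply(np.array([x,y,z])-p)*1000
    print("t",round(s["time"],2),"pos",p.round(4),"MOVE tr",d.round(1).tolist(),"turn",best.round(2).tolist(),"j6",round(s["joint_positions"][5],2),"F",s["wrist_force"].round(1),"w",round(s["gripper_width"],3))
def wrist(name=None):
    p=read_camera("wrist"); P=cloud(p).reshape(-1,3); P=P[~np.isnan(P[:,0])]
    if name: save(p,name)
    return p,P
E
python3 -c "
from h import *
plan(.450,-.154,.20,-24.4)"
```

```text
t 1.2 pos [0.65   0.     0.2224] MOVE tr [22.5, -200.0, 154.0] turn [-65.6, -0.0, 0.0] j6 -0.17 F [ 0.2 -1.   0.1] w 1.003
```

{"method": "drive_tool", "body": {"translation": [[22,-200,154],[22,-200,154],[22,-200,154],[22,-200,154],[22,-200,154],[22,-200,154],[22,-200,154],[22,-200,154],[22,-200,154],[22,-200,154]], "turn": [[-65.6,0,0],[-65.6,0,0],[-65.6,0,0],[-65.6,0,0],[-65.6,0,0],[-65.6,0,0],[-65.6,0,0],[-65.6,0,0],[-65.6,0,0],[-65.6,0,0]]}}

```text
time: 2.2
position: [0.4501, -0.154, 0.2006]
orientation: [-0.061, 1.571, -0.489]
wrist_force: [-0.2, 0.9, -0.4]
gripper_width: 1.004
```

Run:
```python
from h import *
p,P=wrist("w1.png"); print(P.min(0),P.max(0),world(p,[0,0,0]))
for lo,hi in [(.034,.048),(.007,.018),(.018,.034)]:
    print(lo,rects(P,lo,hi))
for th in ["board_mid","sanding_block","tray"]:
    for r in place_of(th,p)[:2]: print(th,r["score"],world(p,r["at"]))
plan(.450,-.154,.034,-24.4)
```

```text
[ 0.17321808 -0.50551568 -0.00356514] [0.80918186 0.16465358 0.30951551] [ 0.38076751 -0.12215782  0.3624731 ]
0.034 [(0.4175, -0.3446, 0.1552, 0.1106, -40.1, 1213), (0.4521, -0.1548, 0.091, 0.0455, -27.4, 3997), (0.709, -0.128, 0.069, 0.051, 0.0, 2805), (0.6497, 0.0512, 0.062, 0.0347, 74.9, 1857), (0.4464, 0.0863, 0.097, 0.0556, 9.5, 5220)]
0.007 [(0.4465, -0.1533, 0.2009, 0.1207, -8.8, 19167), (0.5773, 0.0517, 0.0601, 0.0245, 8.7, 1232)]
0.018 [(0.4186, -0.3457, 0.1587, 0.111, -40.2, 1370)]
board_mid 0.43 [ 0.44921078 -0.15583868  0.00828436]
tray 0.7 [ 0.41844682 -0.34814343 -0.00277978]
t 2.4 pos [ 0.4501 -0.1539  0.2005] MOVE tr [166.5, -0.2, -0.0] turn [-0.04, -0.0, 0.0] j6 -1.71 F [ 0.4 -0.3  0.8] w 1.0
```

View pics/w1.png

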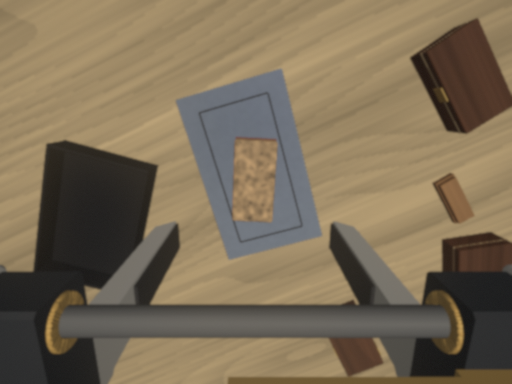

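The wrist view shows the block at (255,180) on the board, clear on both sides. The tray is at (95,210), with its yaw at about -40°.

{"method": "drive_tool", "body": {"translation": [[50,-1,0],[100,-1,2],[135,-1,2],[155,-1,2],[166,-1,2],[166,-1,2],[166,-1,2]], "turn": [[3,0,0],[3,0,0],[3,0,0],[3,0,0],[3,0,0],[3,0,0],[3,0,0]]}}

```text
time: 3.1
position: [0.4523, -0.1562, 0.0355]
orientation: [-0.085, 1.569, -0.563]
wrist_force: [0.3, -0.3, 0.4]
gripper_width: 0.998
```

```bash
python3 -c "
from h import *
plan(.452,-.155,.034,-27.4)"
```

```text
t 3.1 pos [ 0.4523 -0.1562  0.0355] MOVE tr [1.5, 0.9, -0.8] turn [-0.01, 0.1, 0.01] j6 -1.66 F [ 0.3 -0.3  0.4] w 0.998
```

{"method": "drive_tool", "body": {"translation": [[1,1,0],[1,1,0],[1,1,0],[1,1,0],[1,1,0],[1,1,0],[-20,1,0],[-60,1,0],[-100,1,0],[-100,1,0]], "turn": [[0,0,0],[0,0,0],[0,0,0],[0,0,0],[0,0,0],[0,0,0],[0,0,0],[0,0,0],[0,0,0],[0,0,0]], "hand": -1, "squeeze": 20}}

```text
time: 4.1
position: [0.4552, -0.1569, 0.1401]
orientation: [-0.087, 1.56, -0.565]
wrist_force: [-0.7, -0.3, -0.2]
gripper_width: 0.476
```

```bash
python3 -c "
from h import *
p,P=wrist();print(rects(P,.007,.018))
plan(.418,-.345,.12,-40)"
```

```text
[(0.446, -0.1533, 0.2002, 0.1207, -8.9, 13856), (0.5775, 0.048, 0.062, 0.023, 0.0, 1062)]
t 4.15 pos [ 0.4536 -0.1559  0.1372] MOVE tr [17.7, -184.3, 55.3] turn [12.6, 0.36, -0.01] j6 -1.66 F [-1.  -0.2 -1. ] w 0.476
```

{"method": "drive_tool", "body": {"translation": [[0,-50,15],[0,-100,30],[0,-150,45],[18,-184,55],[18,-184,55],[18,-184,55],[18,-184,55]], "turn": [[6,0,0],[12,0,0],[12.6,0.2,0],[12.6,0.2,0],[12.6,0.2,0],[12.6,0.2,0],[12.6,0.2,0]]}}

```text
time: 4.85
position: [0.4158, -0.3421, 0.1154]
orientation: [3.093, 1.565, 2.396]
wrist_force: [0.3, -0.1, -0.4]
gripper_width: 0.48
```

```bash
python3 -c "
from h import *
plan(.418,-.345,.028,-40)"
```

```text
t 4.85 pos [ 0.4158 -0.3421  0.1154] MOVE tr [87.4, -0.8, 4.1] turn [0.04, -0.32, -0.02] j6 -1.77 F [ 0.3 -0.1 -0.4] w 0.48
```

{"method": "drive_tool", "body": {"translation": [[40,-1,3],[70,-1,3],[85,-1,3],[86,-1,3],[86,-1,3]], "turn": [[0,0,0],[0,0,0],[0,0,0],[0,0,0],[0,0,0]]}}

```text
time: 5.35
position: [0.418, -0.3454, 0.0307]
orientation: [-3.01, 1.568, 2.577]
wrist_force: [0.3, -0.0, -0.5]
gripper_width: 0.475
```

{"method": "drive_tool", "body": {"translation": [[0,0,0],[0,0,0],[0,0,0],[-40,0,0],[-90,0,0],[-140,0,0],[-170,0,0],[-170,0,0]], "turn": [[0,0,0],[0,0,0],[0,0,0],[0,0,0],[0,0,0],[0,0,0],[0,0,0],[0,0,0]], "hand": 0.3}}

```text
time: 6.15
position: [0.42, -0.3489, 0.2067]
orientation: [-0.335, 1.563, -1.033]
wrist_force: [1.3, -0.8, -0.3]
gripper_width: 0.645
```

Run:
```python
from h import *
p,P=wrist("w2.png");print(rects(P,.025,.034),rects(P,.034,.045),rects(P,.007,.018))
plan(.649,.197,.20,4)
```

```text
[(0.6313, -0.4891, 0.1172, 0.0118, 14.3, 943), (0.4199, -0.3471, 0.1603, 0.1106, -40.4, 966), (0.4195, -0.3457, 0.0899, 0.0456, -39.8, 3977)] [(0.4196, -0.347, 0.1603, 0.1101, -40.2, 1755)] [(0.4466, -0.1534, 0.2012, 0.122, -8.6, 22113)]
t 6.2 pos [ 0.4189 -0.3475  0.2034] MOVE tr [2.1, 565.1, -173.8] turn [-44.0, 0.09, 0.13] j6 -1.77 F [-0.7 -0.6 -0.5] w 0.65
```

View pics/w2.png

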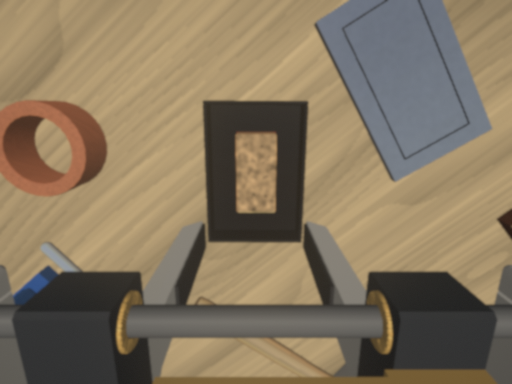

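The block lies in the middle of the tray at (256,172), and the board is clear. Case A is next.

{"method": "drive_tool", "body": {"translation": [[2,48,-15],[2,96,-30],[2,143,-44],[2,190,-58],[2,237,-73],[2,284,-87],[2,331,-102],[2,378,-116],[2,425,-131],[2,472,-145]], "turn": [[-5,0,0],[-10,0,0],[-15,0,0],[-20,0,0],[-25,0,0],[-30,0,0],[-35,0,0],[-40,0,0],[-44,0,0],[-44,0,0]], "hand": 1}}

```text
time: 7.2
position: [0.6095, 0.1105, 0.1963]
orientation: [2.804, 1.564, 2.875]
wrist_force: [0.2, -1.3, 0.7]
gripper_width: 1.001
```

```bash
python3 -c "
from h import *
plan(.649,.197,.20,4)"
```

```text
t 7.2 pos [0.6095 0.1105 0.1963] MOVE tr [-3.9, 83.5, 45.6] turn [0.07, -0.37, -0.13] j6 -1.65 F [ 0.2 -1.3  0.7] w 1.001
```

{"method": "drive_tool", "body": {"translation": [[-4,40,22],[-4,84,46],[-4,84,46],[-4,84,46],[-4,84,46]], "turn": [[0,-0.3,0],[0,-0.3,0],[0,-0.3,0],[0,-0.3,0],[0,-0.3,0]]}}

```text
time: 7.7
position: [0.6493, 0.1944, 0.2012]
orientation: [1.761, 1.569, 1.83]
wrist_force: [0.5, -0.1, -0.6]
gripper_width: 0.998
```

Run:
```python
from h import *
p,P=wrist();[print(r) for r in rects(P,.030,.045)]
plan(.649,.197,.021,4)
```

```text
(0.6975, 0.0408, 0.1324, 0.064, -14.9, 8087)
(0.9042, 0.2104, 0.3766, 0.0381, -86.7, 7080)
(0.4893, 0.0942, 0.055, 0.0134, -85.6, 634)
(0.6508, 0.1988, 0.1511, 0.0676, 4.5, 9862)
(0.497, 0.2805, 0.043, 0.042, 0.0, 1443)
(0.5085, 0.3535, 0.0424, 0.0424, 45.0, 1435)
(0.5214, 0.4243, 0.0433, 0.0424, 71.6, 1455)
t 7.75 pos [0.6496 0.194  0.2018] MOVE tr [180.8, 2.7, -0.5] turn [-0.09, 0.03, -0.1] j6 -1.52 F [ 0.   0.6 -0.7] w 1.004
```

{"method": "drive_tool", "body": {"translation": [[50,5,1.5],[100,5,1.5],[145,5,1.5],[170,5,1.5],[180,5,1.5],[180,5,1.5],[180,5,1.5]], "turn": [[-0.5,0,0],[-0.5,0,0],[-0.5,0,0],[-0.5,0,0],[-0.5,0,0],[-0.5,0,0],[-0.5,0,0]]}}

```text
time: 8.45
position: [0.6532, 0.2005, 0.0249]
orientation: [0.391, 1.565, 0.468]
wrist_force: [-0.3, 0.5, 0.2]
gripper_width: 0.999
```

{"method": "drive_tool", "body": {"translation": [[0,0,0],[0,0,0],[0,0,0],[0,0,0],[0,0,0],[0,0,0]], "turn": [[0,0,0],[0,0,0],[0,0,0],[0,0,0],[0,0,0],[0,0,0]], "hand": -1, "squeeze": 25}}

```text
time: 9.05
position: [0.6524, 0.2007, 0.0237]
orientation: [0.397, 1.567, 0.476]
wrist_force: [-0.6, -2.1, 4.7]
gripper_width: 0.698
```

```bash
python3 -c "
from h import *
plan(.6508,.1988,.14,4.5)"
```

```text
t 9.05 pos [0.6524 0.2007 0.0237] MOVE tr [-116.3, -1.6, -1.3] turn [0.02, 0.2, -0.08] j6 -1.52 F [-0.6 -2.1  4.7] w 0.698
```

{"method": "drive_tool", "body": {"translation": [[-20,0,0],[-60,0,0],[-100,0,0],[-116,0,0],[-116,0,0],[-116,0,0]], "turn": [[0,0,0],[0,0,0],[0,0,0],[0,0,0],[0,0,0],[0,0,0]]}}

```text
time: 9.65
position: [0.6503, 0.2006, 0.1365]
orientation: [1.902, 1.569, 1.98]
wrist_force: [-0.2, -0.5, -2.9]
gripper_width: 0.701
```

```bash
python3 -c "
from h import *
plan(.448,-.1535,.14,-8.8)"
```

```text
t 9.65 pos [0.6503 0.2006 0.1365] MOVE tr [-4.1, -337.1, -229.5] turn [13.3, -0.06, -0.12] j6 -1.52 F [-0.2 -0.5 -2.9] w 0.701
```

{"method": "drive_tool", "body": {"translation": [[-4,-40,-27],[-4,-80,-54],[-4,-120,-82],[-4,-160,-109],[-4,-200,-136],[-4,-240,-163],[-4,-280,-191],[-4,-320,-218],[-4,-337,-229.5],[-4,-337,-229.5]], "turn": [[2,0,0],[4,0,0],[6,0,0],[8,0,0],[10,0,0],[12,0,0],[13.3,0,0],[13.3,0,0],[13.3,0,0],[13.3,0,0]]}}

```text
time: 10.65
position: [0.4467, -0.1543, 0.1389]
orientation: [2.087, 1.566, 1.929]
wrist_force: [-0.7, 1.0, -2.7]
gripper_width: 0.699
```

Run:
```python
from h import *
p,P=wrist("w3.png")
plan(.448,-.1535,.037,-8.8)
```

```text
t 10.7 pos [ 0.4475 -0.1532  0.1392] MOVE tr [102.2, -0.7, 0.7] turn [-0.16, -0.11, -0.28] j6 -1.99 F [ 0.1  0.1 -2.1] w 0.698
```

View pics/w3.png

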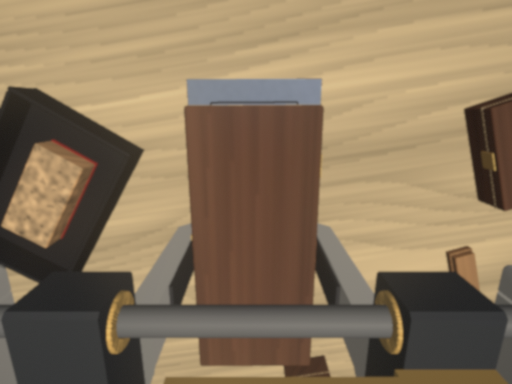

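The held case sits squarely over the board, with the board's edges parallel to it at (255,90). I'll lower it now.

{"method": "drive_tool", "body": {"translation": [[40,-0.5,0.5],[75,-0.5,0.5],[93,-0.5,0.5],[99,-0.5,0.5],[102,-0.5,0.5],[102,-0.5,0.5]], "turn": [[0,0,0],[0,0,0],[0,0,0],[0,0,0],[0,0,0],[0,0,0]]}}

```text
time: 11.3
position: [0.4504, -0.1533, 0.0398]
orientation: [0.833, 1.567, 0.681]
wrist_force: [0.2, -0.4, -2.5]
gripper_width: 0.702
```

```bash
python3 -c "
from h import *
plan(.448,-.1535,.0357,-8.8)"
```

```text
t 11.3 pos [ 0.4504 -0.1533  0.0398] MOVE tr [4.1, -0.6, -2.4] turn [0.05, 0.14, -0.15] j6 -1.99 F [ 0.2 -0.4 -2.5] w 0.702
```

Next I'll lower the rest of the way, release, and lift to look.

{"method": "drive_tool", "body": {"translation": [[3,-0.5,-2],[4,-0.5,-2],[4.5,-0.5,-2],[4.5,-0.5,-2]], "turn": [[0,0,0],[0,0,0],[0,0,0],[0,0,0]]}}

```text
time: 11.7
position: [0.4481, -0.154, 0.0357]
orientation: [0.719, 1.567, 0.566]
wrist_force: [-1.3, 0.6, 0.1]
gripper_width: 0.699
```

{"method": "drive_tool", "body": {"translation": [[0,0,0],[0,0,0],[0,0,0],[0,0,0],[-40,0,0],[-90,0,0],[-140,0,0],[-165,0,0],[-165,0,0],[-165,0,0]], "turn": [[0,0,0],[0,0,0],[0,0,0],[0,0,0],[0,0,0],[0,0,0],[0,0,0],[0,0,0],[0,0,0],[0,0,0]], "hand": 1}}

```text
time: 12.7
position: [0.4473, -0.1542, 0.1997]
orientation: [0.886, 1.568, 0.733]
wrist_force: [-1.2, -0.5, 0.4]
gripper_width: 1.0
```

Run:
```python
from h import *
p,P=wrist();print(rects(P,.042,.054),rects(P,.007,.018))
plan(.6975,.0408,.20,-14.9)
```

```text
[(0.446, -0.1539, 0.15, 0.0685, -8.5, 9885)] [(0.4465, -0.1532, 0.1998, 0.1207, -8.8, 11577), (0.5776, 0.0501, 0.061, 0.0238, 5.0, 1216)]
t 12.75 pos [ 0.4467 -0.1537  0.1985] MOVE tr [-0.7, 230.6, 218.1] turn [6.1, -0.02, -0.21] j6 -1.99 F [-0.8  0.9 -0.4] w 1.001
```

{"method": "drive_tool", "body": {"translation": [[0,33,31],[0,66,62],[0,99,93],[0,132,124],[0,165,155],[0,198,186],[0,231,218],[0,231,218],[0,231,218],[0,231,218]], "turn": [[1,0,0],[2,0,0],[3,0,0],[4,0,0],[5,0,0],[6,0,0],[6,0,0],[6,0,0],[6,0,0],[6,0,0]]}}

```text
time: 13.75
position: [0.6969, 0.0401, 0.1993]
orientation: [2.181, 1.568, 1.922]
wrist_force: [-0.4, 0.3, -0.6]
gripper_width: 1.001
```

Run:
```python
from h import *
p,P=wrist();print(rects(P,.030,.045))
plan(.6975,.0408,.022,-14.9)
```

```text
[(0.9205, -0.0335, 0.352, 0.052, -90.0, 12836), (0.7024, -0.1275, 0.0808, 0.052, 2.0, 4029), (0.6979, 0.0402, 0.1327, 0.0642, -15.1, 8177)]
t 13.8 pos [0.6971 0.0399 0.2   ] MOVE tr [178.0, 0.6, 0.2] turn [0.04, -0.02, -0.13] j6 -1.42 F [-0.3  0.1  0.5] w 0.999
```

{"method": "drive_tool", "body": {"translation": [[50,0.5,0],[100,0.5,0],[145,0.5,0],[170,0.5,0],[178,0.5,0],[178,0.5,0],[178,0.5,0],[178,0.5,0]], "turn": [[0,0,0],[0,0,0],[0,0,0],[0,0,0],[0,0,0],[0,0,0],[0,0,0],[0,0,0]]}}

```text
time: 14.6
position: [0.7005, 0.0412, 0.0259]
orientation: [0.529, 1.564, 0.27]
wrist_force: [0.5, -0.3, 0.6]
gripper_width: 1.0
```

{"method": "drive_tool", "body": {"translation": [[0,0,0],[0,0,0],[0,0,0],[0,0,0],[0,0,0],[0,0,0]], "turn": [[0,0,0],[0,0,0],[0,0,0],[0,0,0],[0,0,0],[0,0,0]], "hand": -1}}

```text
time: 15.2
position: [0.6988, 0.0414, 0.0233]
orientation: [0.905, 1.568, 0.647]
wrist_force: [-0.6, -0.8, 0.3]
gripper_width: 0.653
```

{"method": "drive_tool", "body": {"translation": [[-20,0,0],[-60,0,0],[-100,0,0],[-138,0,0],[-138,0,0],[-138,0,0]], "turn": [[0,0,0],[0,0,0],[0,0,0],[0,0,0],[0,0,0],[0,0,0]]}}

```text
time: 15.8
position: [0.6988, 0.0414, 0.1625]
orientation: [0.744, 1.566, 0.485]
wrist_force: [0.1, 0.3, -1.8]
gripper_width: 0.657
```

```bash
python3 -c "
from h import *
plan(.446,-.1535,.165,-8.8)"
```

```text
t 15.8 pos [0.6988 0.0414 0.1625] MOVE tr [-4.1, -253.0, -194.6] turn [-5.99, 0.22, -0.18] j6 -1.42 F [ 0.1  0.3 -1.8] w 0.657
```

{"method": "drive_tool", "body": {"translation": [[-4,-36,-27],[-4,-72,-55],[-4,-108,-83],[-4,-144,-110],[-4,-180,-138],[-4,-216,-166],[-4,-252,-194],[-4,-252.5,-194],[-4,-252.5,-194],[-4,-252.5,-194]], "turn": [[-2,0,0],[-4,0,0],[-6,0,0],[-6,0,0],[-6,0,0],[-6,0,0],[-6,0,0],[-6,0,0],[-6,0,0],[-6,0,0]]}}

```text
time: 16.8
position: [0.4464, -0.1525, 0.1631]
orientation: [1.457, 1.567, 1.304]
wrist_force: [-0.1, -0.2, -2.0]
gripper_width: 0.658
```

```bash
python3 -c "
from h import *
plan(.447,-.1535,.0725,-8.8)"
```

```text
t 16.8 pos [ 0.4464 -0.1525  0.1631] MOVE tr [90.6, -1.2, 0.7] turn [0.03, 0.02, -0.21] j6 -1.99 F [-0.1 -0.2 -2. ] w 0.658
```

{"method": "drive_tool", "body": {"translation": [[40,-1,0.5],[70,-1,0.5],[84,-1,0.5],[88,-1,0.5],[89,-1,0.5],[90,-1,0.5],[90,-1,0.5],[90,-1,0.5]], "turn": [[0,0,0],[0,0,0],[0,0,0],[0,0,0],[0,0,0],[0,0,0],[0,0,0],[0,0,0]]}}

```text
time: 17.6
position: [0.4476, -0.1545, 0.0749]
orientation: [0.501, 1.567, 0.347]
wrist_force: [-0.0, 0.7, -2.7]
gripper_width: 0.658
```

```bash
python3 -c "
from h import *
plan(.447,-.1535,.0715,-8.8)"
```

```text
t 17.6 pos [ 0.4476 -0.1545  0.0749] MOVE tr [3.4, 0.9, -0.7] turn [0.01, 0.2, -0.11] j6 -1.99 F [-0.   0.7 -2.7] w 0.658
```

{"method": "drive_tool", "body": {"translation": [[2,0.5,-0.5],[3,0.5,-0.5],[3.5,0.5,-0.5],[3.5,0.5,-0.5],[3.5,0.5,-0.5]], "turn": [[0,0,0],[0,0,0],[0,0,0],[0,0,0],[0,0,0]]}}

```text
time: 18.1
position: [0.4466, -0.1536, 0.0712]
orientation: [0.982, 1.568, 0.828]
wrist_force: [-2.5, 2.7, 4.9]
gripper_width: 0.66
```

{"method": "drive_tool", "body": {"translation": [[0,0,0],[0,0,0],[0,0,0],[0,0,0],[-30,0,0],[-70,0,0],[-110,0,0],[-150,0,0],[-150,0,0],[-150,0,0]], "turn": [[0,0,0],[0,0,0],[0,0,0],[0,0,0],[0,0,0],[0,0,0],[0,0,0],[0,0,0],[0,0,0],[0,0,0]], "hand": 1}}

```text
time: 19.1
position: [0.4465, -0.1542, 0.2212]
orientation: [0.446, 1.567, 0.292]
wrist_force: [-1.1, 0.4, -0.1]
gripper_width: 1.0
```

Run:
```python
from h import *
p,P=wrist();print(rects(P,.078,.092),rects(P,.042,.054))
plan(.4464,.0863,.20,9.0)
```

```text
[(0.4455, -0.1535, 0.1315, 0.0645, -8.6, 8151)] []
t 19.15 pos [ 0.4458 -0.1537  0.2197] MOVE tr [20.4, 237.2, -36.1] turn [-17.8, 0.08, -0.16] j6 -1.99 F [-0.2 -0.2 -0.1] w 1.0
```

Case B is within 1 mm. Case D is next.

{"method": "drive_tool", "body": {"translation": [[20,40,-6],[20,80,-12],[20,120,-18],[20,160,-24],[20,200,-30],[20,237,-36],[20,237,-36],[20,237,-36],[20,237,-36]], "turn": [[-3,0,0],[-6,0,0],[-9,0,0],[-12,0,0],[-15,0,0],[-17.8,0,0],[-17.8,0,0],[-17.8,0,0],[-17.8,0,0]]}}

```text
time: 20.05
position: [0.4464, 0.0852, 0.1999]
orientation: [1.334, 1.569, 1.49]
wrist_force: [-0.6, 0.0, -0.1]
gripper_width: 1.002
```

Run:
```python
from h import *
p,P=wrist();print(rects(P,.030,.045))
plan(.4464,.0863,.022,9)
```

```text
[(0.4461, 0.0873, 0.0968, 0.0562, 9.2, 5211), (0.4958, 0.2803, 0.044, 0.0422, 82.9, 1447), (0.5027, 0.352, 0.043, 0.0334, -80.0, 1184)]
t 20.1 pos [0.4466 0.0849 0.2002] MOVE tr [178.2, 1.0, -0.2] turn [-0.11, 0.06, -0.12] j6 -1.79 F [ 0.5 -0.8  0.2] w 0.995
```

{"method": "drive_tool", "body": {"translation": [[50,2,0],[100,2,-1],[145,2,-1],[170,2,-1],[178,2,-1],[179,2,-1],[179,2,-1],[179,2,-1]], "turn": [[0,0,0],[0,0,0],[0,0,0],[0,0,0],[0,0,0],[0,0,0],[0,0,0],[0,0,0]]}}

```text
time: 20.9
position: [0.4477, 0.0878, 0.0239]
orientation: [0.18, 1.564, 0.337]
wrist_force: [0.1, 0.6, 1.0]
gripper_width: 0.998
```

{"method": "drive_tool", "body": {"translation": [[0,0,0],[0,0,0],[0,0,0],[0,0,0],[0,0,0],[0,0,0]], "turn": [[0,0,0],[0,0,0],[0,0,0],[0,0,0],[0,0,0],[0,0,0]], "hand": -1}}

```text
time: 21.5
position: [0.446, 0.0881, 0.0221]
orientation: [0.602, 1.568, 0.759]
wrist_force: [-0.0, 0.4, 0.6]
gripper_width: 0.57
```

{"method": "drive_tool", "body": {"translation": [[-20,0,0],[-60,0,0],[-100,0,0],[-140,0,0],[-175,0,0],[-175,0,0],[-175,0,0]], "turn": [[0,0,0],[0,0,0],[0,0,0],[0,0,0],[0,0,0],[0,0,0],[0,0,0]]}}

```text
time: 22.2
position: [0.4455, 0.0877, 0.1969]
orientation: [0.559, 1.567, 0.716]
wrist_force: [-0.5, -0.1, -1.8]
gripper_width: 0.576
```

```bash
python3 -c "
from h import *
plan(.4465,-.1535,.2,-8.8)"
```

```text
t 22.2 pos [0.4455 0.0877 0.1969] MOVE tr [-3.7, -238.4, -36.7] turn [17.8, 0.15, -0.13] j6 -1.79 F [-0.5 -0.1 -1.8] w 0.576
```

{"method": "drive_tool", "body": {"translation": [[-4,-40,-6],[-4,-80,-12],[-4,-120,-18],[-4,-160,-24],[-4,-200,-30],[-4,-238,-37],[-4,-238,-37],[-4,-238,-37],[-4,-238,-37],[-4,-238,-37]], "turn": [[3,0,0],[6,0,0],[9,0,0],[12,0,0],[15,0,0],[17.8,0,0],[17.8,0,0],[17.8,0,0],[17.8,0,0],[17.8,0,0]]}}

```text
time: 23.2
position: [0.446, -0.1518, 0.1997]
orientation: [1.385, 1.567, 1.233]
wrist_force: [-0.2, -0.1, -0.8]
gripper_width: 0.576
```

```bash
python3 -c "
from h import *
plan(.4465,-.1535,.1075,-8.8)"
```

```text
t 23.2 pos [ 0.446  -0.1518  0.1997] MOVE tr [92.2, -1.9, 0.7] turn [0.12, 0.04, -0.19] j6 -1.99 F [-0.2 -0.1 -0.8] w 0.576
```

{"method": "drive_tool", "body": {"translation": [[40,-1.5,0.5],[70,-1.5,0.5],[84,-1.5,0.5],[89,-1.5,0.5],[91,-1.5,0.5],[92,-1.5,0.5],[92,-1.5,0.5],[92,-1.5,0.5]], "turn": [[0,0,0],[0,0,0],[0,0,0],[0,0,0],[0,0,0],[0,0,0],[0,0,0],[0,0,0]]}}

```text
time: 24.0
position: [0.4473, -0.1548, 0.1094]
orientation: [0.491, 1.567, 0.338]
wrist_force: [-0.6, -0.2, -1.0]
gripper_width: 0.576
```

```bash
python3 -c "
from h import *
plan(.4465,-.1535,.1062,-8.8)"
```

```text
t 24.0 pos [ 0.4473 -0.1548  0.1094] MOVE tr [3.2, 1.2, -1.0] turn [0.01, 0.2, -0.11] j6 -1.99 F [-0.6 -0.2 -1. ] w 0.576
```

{"method": "drive_tool", "body": {"translation": [[2,1,-0.5],[3,1,-0.5],[3.5,1,-0.5],[3.5,1,-0.5],[3.5,1,-0.5]], "turn": [[0,0,0],[0,0,0],[0,0,0],[0,0,0],[0,0,0]]}}

```text
time: 24.5
position: [0.4466, -0.1535, 0.1061]
orientation: [0.983, 1.568, 0.83]
wrist_force: [-3.1, 1.6, 7.0]
gripper_width: 0.573
```

{"method": "drive_tool", "body": {"translation": [[0,0,0],[0,0,0],[0,0,0],[0,0,0],[-30,0,0],[-70,0,0],[-110,0,0],[-150,0,0],[-150,0,0],[-150,0,0]], "turn": [[0,0,0],[0,0,0],[0,0,0],[0,0,0],[0,0,0],[0,0,0],[0,0,0],[0,0,0],[0,0,0],[0,0,0]], "hand": 1}}

```text
time: 25.5
position: [0.4464, -0.154, 0.2557]
orientation: [0.467, 1.567, 0.314]
wrist_force: [0.5, -0.0, -1.3]
gripper_width: 0.995
```

Run:
```python
from h import *
p,P=wrist();print(rects(P,.114,.128),rects(P,.078,.092))
plan(.7024,-.1275,.20,2)
```

```text
[(0.4464, -0.1533, 0.0963, 0.057, -8.4, 5244)] [(0.3978, -0.1456, 0.064, 0.036, 82.5, 1260)]
t 25.55 pos [ 0.4457 -0.1536  0.2541] MOVE tr [54.5, 64.9, 249.7] turn [-10.8, 0.06, -0.17] j6 -1.99 F [0.2 0.7 0.4] w 1.002
```

Case E is next. I'll stay high until clear of the column.

{"method": "drive_tool", "body": {"translation": [[0,11,42],[0,22,84],[10,33,126],[25,44,168],[40,55,210],[54,65,250],[54,65,250],[54,65,250],[54,65,250],[54,65,250]], "turn": [[-2,0,0],[-4,0,0],[-6,0,0],[-8,0,0],[-10,0,0],[-10.8,0,0],[-10.8,0,0],[-10.8,0,0],[-10.8,0,0],[-10.8,0,0]]}}

```text
time: 26.55
position: [0.7026, -0.128, 0.2031]
orientation: [0.384, 1.567, 0.419]
wrist_force: [-0.3, -0.5, 0.5]
gripper_width: 1.0
```

Run:
```python
from h import *
p,P=wrist();print(rects(P,.030,.045))
plan(.7024,-.1275,.022,2)
```

```text
[(0.924, -0.1165, 0.354, 0.045, -90.0, 13208), (0.7021, -0.1278, 0.0798, 0.0517, 1.4, 4002)]
t 26.6 pos [ 0.7027 -0.1281  0.2033] MOVE tr [181.3, 0.3, -1.1] turn [-0.04, 0.24, -0.08] j6 -1.95 F [-0.5  0.1  0.2] w 1.0
```

{"method": "drive_tool", "body": {"translation": [[50,0,-1],[100,0,-2],[145,0,-2],[170,0,-2],[180,0,-2],[181,0,-2],[181,0,-2],[181,0,-2]], "turn": [[0.5,0,0],[0.5,0,0],[0.5,0,0],[0.5,0,0],[0.5,0,0],[0.5,0,0],[0.5,0,0],[0.5,0,0]]}}

```text
time: 27.4
position: [0.7033, -0.128, 0.0237]
orientation: [0.091, 1.564, 0.117]
wrist_force: [0.7, 0.9, 0.2]
gripper_width: 1.004
```

{"method": "drive_tool", "body": {"translation": [[0,0,0],[0,0,0],[0,0,0],[0,0,0],[0,0,0],[0,0,0],[0,0,0]], "turn": [[0,0,0],[0,0,0],[0,0,0],[0,0,0],[0,0,0],[0,0,0],[0,0,0]], "hand": -1}}

```text
time: 28.1
position: [0.7016, -0.1273, 0.0206]
orientation: [0.787, 1.568, 0.813]
wrist_force: [-0.3, -0.2, -0.4]
gripper_width: 0.531
```

{"method": "drive_tool", "body": {"translation": [[-20,0,0],[-60,0,0],[-100,0,0],[-140,0,0],[-180,0,0],[-215,0,0],[-215,0,0],[-215,0,0]], "turn": [[0,0,0],[0,0,0],[0,0,0],[0,0,0],[0,0,0],[0,0,0],[0,0,0],[0,0,0]]}}

```text
time: 28.9
position: [0.7015, -0.1279, 0.2377]
orientation: [0.235, 1.566, 0.261]
wrist_force: [0.6, 0.1, -0.7]
gripper_width: 0.525
```

```bash
python3 -c "
from h import *
plan(.447,-.1535,.235,-8.8)"
```

```text
t 28.9 pos [ 0.7015 -0.1279  0.2377] MOVE tr [1.4, -18.9, -255.1] turn [10.3, 0.28, -0.1] j6 -1.94 F [ 0.6  0.1 -0.7] w 0.525
```

{"method": "drive_tool", "body": {"translation": [[1,-3,-42],[1,-6,-84],[1,-9,-126],[1,-12,-168],[1,-15,-210],[1,-19,-255],[1,-19,-255],[1,-19,-255],[1,-19,-255],[1,-19,-255]], "turn": [[2,0,0],[4,0,0],[6,0,0],[8,0,0],[10.3,0,0],[10.3,0.1,0],[10.3,0.1,0],[10.3,0.1,0],[10.3,0.1,0],[10.3,0.1,0]]}}

```text
time: 29.9
position: [0.4475, -0.1535, 0.2338]
orientation: [1.71, 1.568, 1.558]
wrist_force: [-0.3, -0.6, 0.1]
gripper_width: 0.528
```

```bash
python3 -c "
from h import *
plan(.447,-.1535,.142,-8.8)"
```

```text
t 29.9 pos [ 0.4475 -0.1535  0.2338] MOVE tr [91.8, -0.3, -0.4] turn [0.04, -0.02, -0.16] j6 -1.99 F [-0.3 -0.6  0.1] w 0.528
```

{"method": "drive_tool", "body": {"translation": [[40,0,-0.5],[70,0,-0.5],[84,0,-0.5],[89,0,-0.5],[91,0,-0.5],[92,0,-0.5],[92,0,-0.5],[92,0,-0.5]], "turn": [[0,0,0],[0,0,0],[0,0,0],[0,0,0],[0,0,0],[0,0,0],[0,0,0],[0,0,0]]}}

```text
time: 30.7
position: [0.4469, -0.1536, 0.1431]
orientation: [0.714, 1.568, 0.56]
wrist_force: [-0.1, -0.8, -0.1]
gripper_width: 0.533
```

```bash
python3 -c "
from h import *
plan(.447,-.1535,.1408,-8.8)"
```

```text
t 30.7 pos [ 0.4469 -0.1536  0.1431] MOVE tr [2.3, 0.1, 0.1] turn [-0.0, 0.11, -0.1] j6 -1.99 F [-0.1 -0.8 -0.1] w 0.533
```

{"method": "drive_tool", "body": {"translation": [[1,0,0],[2,0,0],[2.5,0,0],[2.5,0,0],[2.5,0,0]], "turn": [[0,0,0],[0,0,0],[0,0,0],[0,0,0],[0,0,0]]}}

```text
time: 31.2
position: [0.4465, -0.1534, 0.1405]
orientation: [1.314, 1.569, 1.16]
wrist_force: [-2.2, 0.8, 5.5]
gripper_width: 0.532
```

{"method": "drive_tool", "body": {"translation": [[0,0,0],[0,0,0],[0,0,0],[0,0,0],[-30,0,0],[-70,0,0],[-110,0,0],[-150,0,0],[-150,0,0],[-150,0,0]], "turn": [[0,0,0],[0,0,0],[0,0,0],[0,0,0],[0,0,0],[0,0,0],[0,0,0],[0,0,0],[0,0,0],[0,0,0]], "hand": 1}}

```text
time: 32.2
position: [0.4465, -0.1538, 0.2902]
orientation: [0.75, 1.568, 0.596]
wrist_force: [-0.1, -0.8, -0.3]
gripper_width: 1.003
```

Run:
```python
from h import *
p,P=wrist();print(rects(P,.150,.164),rects(P,.114,.128))
p=read_camera("side");save(p,"s2.png");P=cloud(p).reshape(-1,3);P=P[~np.isnan(P[:,0])]
print(rects(P,.030,.045))
plan(.507,.352,.25,-8)
```

```text
[(0.4471, -0.1531, 0.0799, 0.0529, -8.4, 4031)] []
[(0.919, 0.1775, 0.542, 0.055, -90.0, 18292), (0.4947, 0.2786, 0.0424, 0.0421, 52.4, 1289), (0.5057, 0.3521, 0.0425, 0.0414, 36.0, 1345), (0.5187, 0.4232, 0.0431, 0.0409, 24.8, 1340), (0.804, 0.6395, 0.057, 0.02, 0.0, 618)]
t 32.3 pos [ 0.4455 -0.1531  0.2879] MOVE tr [39.7, 508.5, -16.4] turn [-0.8, -0.13, -0.21] j6 -1.99 F [ 0.9 -0.  -0. ] w 0.996
```

View pics/s2.png

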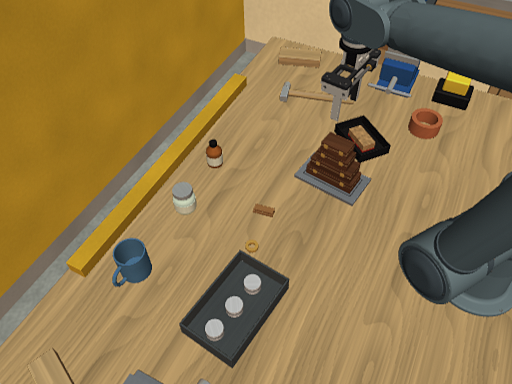

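The column stands squarely on the board at (335,165), and the three tins are still in the bin at (252,283), (234,306) and (214,329). I'll take the tin nearest the robot.

```bash
python3 -c "
from h import *
plan(.4965,.2803,.20,82.6); plan(.4965,.2803,.20,82)"
```

```text
t 32.3 pos [ 0.4455 -0.1531  0.2879] MOVE tr [89.5, 435.8, -15.7] turn [88.6, -0.27, -0.06] j6 -1.99 F [ 0.9 -0.  -0. ] w 0.996
t 32.3 pos [ 0.4455 -0.1531  0.2879] MOVE tr [89.5, 435.8, -15.7] turn [89.2, -0.27, -0.06] j6 -1.99 F [ 0.9 -0.  -0. ] w 0.996
```

{"method": "drive_tool", "body": {"translation": [[0,44,-2],[0,88,-3],[0,132,-5],[20,176,-6],[40,220,-8],[60,264,-10],[80,308,-11],[89,352,-13],[89,396,-15],[89,436,-16]], "turn": [[8.5,0,0],[17,0,0],[25.5,0,0],[34,0,0],[42.5,0,0],[51,0,0],[59.5,0,0],[68,0,0],[76.5,0,0],[85,0,0]], "hand": 0.5}}

```text
time: 33.3
position: [0.4937, 0.2661, 0.1989]
orientation: [-1.8, 1.566, 2.986]
wrist_force: [1.3, -0.4, 0.3]
gripper_width: 0.75
```

```bash
python3 -c "
from h import *
plan(.4965,.2803,.20,82.6)"
```

```text
t 33.3 pos [0.4937 0.2661 0.1989] MOVE tr [-1.1, 3.8, -13.9] turn [11.62, -0.03, 0.27] j6 0.22 F [ 1.3 -0.4  0.3] w 0.75
```

{"method": "drive_tool", "body": {"translation": [[-1,2,-7],[-1,4,-14],[-1,4,-14],[-1,4,-14],[-1,4,-14]], "turn": [[6,0,0],[11.6,0,0],[11.6,0,0.1],[11.6,0,0.1],[11.6,0,0.1]]}}

```text
time: 33.8
position: [0.498, 0.2784, 0.2024]
orientation: [2.795, 1.569, 1.102]
wrist_force: [0.1, 0.2, 1.1]
gripper_width: 0.751
```

Run:
```python
from h import *
p,P=wrist("w4.png");print(rects(P,.026,.036),rects(P,.044,.056,close=9))
for r in place_of("tin_1",p): print(r["score"],world(p,r["at"]))
plan(.4965,.2803,.027,82.6)
```

```text
[(0.5034, 0.3443, 0.2223, 0.1417, 82.6, 773), (0.4965, 0.28, 0.043, 0.042, -90.0, 1471), (0.508, 0.353, 0.043, 0.043, -90.0, 1469), (0.5214, 0.4238, 0.043, 0.043, 18.4, 1482)] [(0.5029, 0.3398, 0.2211, 0.1509, 82.6, 2982)]
0.84 [0.50294491 0.28185981 0.00407861]
0.82 [0.50804607 0.34956693 0.00491199]
0.6 [0.52100435 0.42462243 0.00484717]
t 33.9 pos [0.4983 0.2785 0.2029] MOVE tr [175.9, -2.3, -1.1] turn [0.36, -0.14, -0.09] j6 0.43 F [-0.1  0.1 -1. ] w 0.751
```

View pics/w4.png

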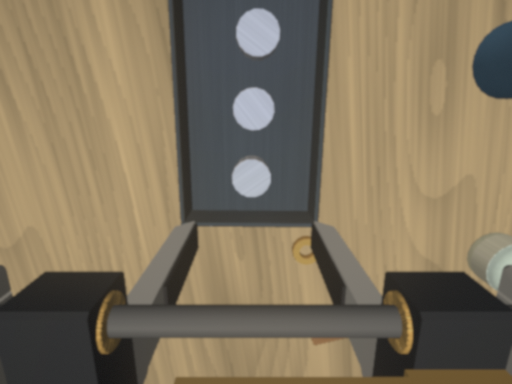

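The tin is at (251,178) and centred between the fingers.

{"method": "drive_tool", "body": {"translation": [[50,-2,-1],[100,-2,-1],[145,-2,-1],[168,-2,-1],[174,-2,-1],[175,-2,-1],[175,-2,-1],[175,-2,-1]], "turn": [[0,0,0],[0,0,0],[0,0,0],[0,0,0],[0,0,0],[0,0,0],[0,0,0],[0,0,0]]}}

```text
time: 34.7
position: [0.4986, 0.2812, 0.0303]
orientation: [2.232, 1.564, 0.538]
wrist_force: [0.4, 0.6, 0.9]
gripper_width: 0.749
```

{"method": "drive_tool", "body": {"translation": [[0,0,0],[0,0,0],[0,0,0],[0,0,0],[0,0,0],[0,0,0]], "turn": [[0,0,0],[0,0,0],[0,0,0],[0,0,0],[0,0,0],[0,0,0]], "hand": -1, "squeeze": 20}}

```text
time: 35.3
position: [0.4969, 0.2808, 0.0284]
orientation: [2.54, 1.568, 0.847]
wrist_force: [-2.1, -0.3, 2.5]
gripper_width: 0.456
```

{"method": "drive_tool", "body": {"translation": [[-20,0,0],[-60,0,0],[-100,0,0],[-145,0,0],[-190,0,0],[-225,0,0],[-225,0,0],[-225,0,0]], "turn": [[0,0,0],[0,0,0],[0,0,0],[0,0,0],[0,0,0],[0,0,0],[0,0,0],[0,0,0]]}}

```text
time: 36.1
position: [0.4965, 0.2802, 0.2532]
orientation: [2.39, 1.567, 0.696]
wrist_force: [-0.4, -0.3, -1.4]
gripper_width: 0.455
```

```bash
python3 -c "
from h import *
plan(.4465,-.1533,.25,-8.8); plan(.4465,-.1533,.25,60); plan(.4465,-.1533,.25,40)"
```

```text
t 36.1 pos [0.4965 0.2802 0.2532] MOVE tr [2.0, 3.6, 436.4] turn [-88.25, -0.01, -0.25] j6 0.44 F [-0.4 -0.3 -1.4] w 0.455
t 36.1 pos [0.4965 0.2802 0.2532] MOVE tr [2.0, 3.6, 436.4] turn [22.95, -0.2, -0.12] j6 0.44 F [-0.4 -0.3 -1.4] w 0.455
t 36.1 pos [0.4965 0.2802 0.2532] MOVE tr [2.0, 3.6, 436.4] turn [42.95, -0.22, -0.09] j6 0.44 F [-0.4 -0.3 -1.4] w 0.455
```

{"method": "drive_tool", "body": {"translation": [[2,0,44],[2,1,88],[2,1,132],[2,2,176],[2,2,220],[2,2,264],[2,3,308],[2,3,352],[2,4,396],[2,4,436]], "turn": [[0,0,0],[0,0,0],[0,0,0],[0,0,0],[0,0,0],[0,0,0],[0,0,0],[0,0,0],[0,0,0],[0,0,0]]}}

```text
time: 37.1
position: [0.4452, -0.1542, 0.2472]
orientation: [-2.707, 1.566, 1.882]
wrist_force: [0.5, -0.2, -0.7]
gripper_width: 0.456
```

{"method": "drive_tool", "body": {"translation": [[0,0,0],[0,0,0],[0,0,0],[0,0,0]], "turn": [[0,0,0],[0,0,0],[0,0,0],[0,0,0]]}}

```text
time: 37.5
position: [0.4469, -0.1516, 0.2494]
orientation: [2.871, 1.567, 1.179]
wrist_force: [0.5, 0.9, -1.1]
gripper_width: 0.455
```

```bash
python3 -c "
from h import *
plan(.4465,-.1533,.1805,82.6)"
```

```text
t 37.5 pos [ 0.4469 -0.1516  0.2494] MOVE tr [68.8, -0.2, 2.0] turn [0.47, -0.19, -0.05] j6 -0.45 F [ 0.5  0.9 -1.1] w 0.455
```

{"method": "drive_tool", "body": {"translation": [[35,0,2],[55,0,2],[64,0,2],[67,0,2],[68.5,0,2],[69,0,2],[69,0,2],[69,0,2]], "turn": [[0,0,0],[0,0,0],[0,0,0],[0,0,0],[0,0,0],[0,0,0],[0,0,0],[0,0,0]]}}

```text
time: 38.3
position: [0.4472, -0.155, 0.1818]
orientation: [2.133, 1.567, 0.439]
wrist_force: [0.1, 0.1, -0.1]
gripper_width: 0.455
```

```bash
python3 -c "
from h import *
plan(.4465,-.1533,.1796,82.6)"
```

```text
t 38.3 pos [ 0.4472 -0.155   0.1818] MOVE tr [2.2, -0.9, -1.6] turn [0.35, -0.12, -0.19] j6 -0.45 F [ 0.1  0.1 -0.1] w 0.455
```

{"method": "drive_tool", "body": {"translation": [[1,-0.5,-1],[2,-0.5,-1],[2.5,-0.5,-1],[2.5,-0.5,-1],[2.5,-0.5,-1]], "turn": [[0,0,0],[0,0,0],[0,0,0],[0,0,0],[0,0,0]]}}

```text
time: 38.8
position: [0.4466, -0.1538, 0.1793]
orientation: [2.502, 1.568, 0.809]
wrist_force: [-2.7, 1.1, 5.4]
gripper_width: 0.455
```

{"method": "drive_tool", "body": {"translation": [[0,0,0],[0,0,0],[0,0,0],[0,0,0],[-30,0,0],[-70,0,0],[-110,0,0],[-150,0,0],[-150,0,0],[-150,0,0]], "turn": [[0,0,0],[0,0,0],[0,0,0],[0,0,0],[0,0,0],[0,0,0],[0,0,0],[0,0,0],[0,0,0],[0,0,0]], "hand": 0.5}}

```text
time: 39.8
position: [0.4464, -0.1543, 0.3292]
orientation: [2.037, 1.567, 0.344]
wrist_force: [-0.5, -0.1, -1.1]
gripper_width: 0.748
```

Run:
```python
from h import *
p,P=wrist();print("tin",rects(P,.176,.19,minA=300),"E",rects(P,.150,.164),"block",rects(P,.027,.034))
save(p,"w5.png")
p=read_camera("side");save(p,"s3.png");P=cloud(p).reshape(-1,3);P=P[~np.isnan(P[:,0])]
print("bin tins",rects(P,.027,.036)); print("tin",rects(P,.176,.19,minA=300))
for r in place_of("sanding_block",p)+place_of("tray",p): print(r["score"],world(p,r["at"]))
print(sensors.get_state()["wrist_force"])
```

```text
tin [(0.448, -0.1544, 0.0428, 0.0422, 84.3, 1463)] E [(0.4481, -0.153, 0.0803, 0.0515, -8.4, 2237)] block [(0.4199, -0.346, 0.09, 0.0463, -40.4, 3897)]
bin tins [(0.506, 0.3515, 0.0434, 0.0411, -63.4, 1407), (0.5183, 0.4233, 0.0422, 0.0422, 33.7, 1380), (0.7985, 0.639, 0.064, 0.021, 0.0, 701)]
tin [(0.4465, -0.1541, 0.0435, 0.0425, -7.6, 1064)]
0.9 [ 0.41798205 -0.34382907  0.00776689]
0.95 [ 4.19204214e-01 -3.49369403e-01 -1.72324307e-04]
[-0.20235349 -1.1165094  -0.51863763]
```

View pics/s3.png

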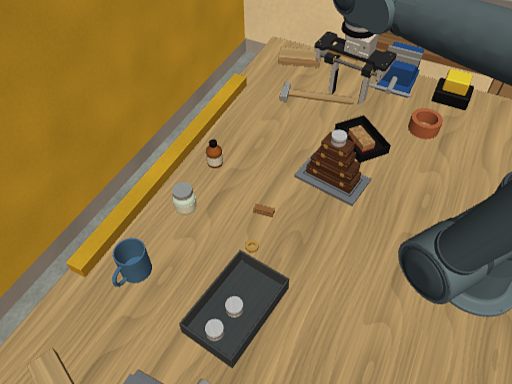

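View pics/w5.png

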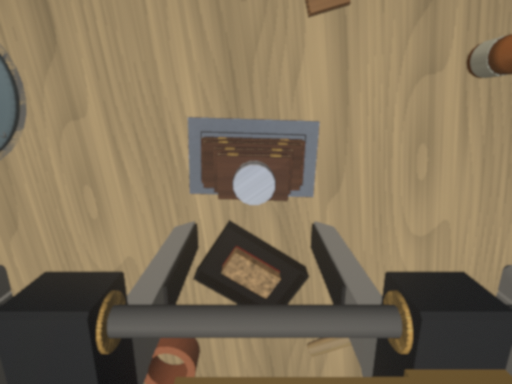

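The tin stands on the centred column (side view, pixel 339,137). The other two tins are in the bin, the block is in the tray, and the gripper is clear of everything. I'm handing in.

```bash
python3 -c "
from station import job
print(job.job_done())"
```

```text
the job is handed in; nothing more can be done
None
```

The job is done and handed in at about 40 s of the 210 s allowed. No verdict was reported.

- **Sanding block:** it went into the black tray first. It now lies flat there, at about (0.420, -0.346), within 2 mm of the tray's centre.
- **Case column:** only four cases were on the bench; their measured sizes match cases a, b, d and e, and case c was absent. I stacked them largest to smallest on the board. After each placing, each case measured within about 2 mm of the board's centre (0.4465, -0.1533) and 0.5° of its length.
- **Tin:** I took the tin nearest the robot from the bin and stood it on top. It measured at (0.447, -0.154), which is 1 to 2 mm from the board's centre in both the wrist and side views.
- **Everything else:** the other two tins are still in the bin, and no bystander looks moved in the last side picture. The gripper is about 130 mm above the column, touching nothing.

No check failed. The wrist and side cameras disagreed by about 2 mm, which is within their stated calibration.

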